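# Show a burner nozzle to the inspection camera

## Robot

A 7-joint arm with a two-finger parallel gripper is mounted at the origin on the work surface. World frame = base frame: x ahead of the robot, y to its left, z up, the work surface at z = 0. Lengths are in m, angles in degrees, forces in N, time in s.
With the tool pointing down it reaches from about 0.4 to 0.925 m from the base axis. Payload 4.1 kg.
Tool frame: the origin (TCP) lies between the finger pads; the fingertips stand 8 mm ahead of it and the grasp point (between the pads) lies 11 mm behind it; z points along the fingers, y is the line along which they close (so a half turn about z gives the same grasp; the last joint's range is limited). The gripper opens to 85 mm and grips with 20 to 120 N. Pads are 22 mm wide; open, the fingers measure 114 mm over their backs; the gripper's body (76 mm by 85 mm) begins 54 mm behind the grasp point. The pads swing forward as they close: fully open they stand 13 mm farther back than shut.
Start: joints at [62.223, 22.827, 2.584, 88.041, -1.071, 69.15, -2.905], TCP at [0.245, -0.602, 0.239] pointing down, gripper open.
Joint ranges: [-161.44, 161.44], [-28.35, 127.94], [-78.24, 83.42], [0, 140.83], [-78.03, 258.03], [13.02, 114.36], [-168.23, 168.23]. Speed limits (degrees/s): [147.25, 147.25, 180, 180, 180, 180, 180].

## Interface

Orientations are given as [roll, pitch, yaw] about the fixed x, y, z axes, in that order (R = Rz(yaw) Ry(pitch) Rx(roll)).
In Python, from workcell import * gives the robot as it stands.
- The arm moves only by the tool move_arm, never from a script. Its argument "increments" is a list of rows, each a list of 7 numbers: the opening, from 0 (shut) to 1 (fully open), then the shift along the tool's x, y, z each as a share of 0.4 m, from -1 to 1, then the turn, a rotation vector about the tool's x, y, z each as a share of 30 degrees, from -1 to 1. A call has exactly 8 rows; each row is the pose to reach, as a shift and turn from the pose commanded when the call began, along the tool's axes at that moment; what a row does not reach only later rows make up. A row lasts 1/10 s, in which the tool goes at most 50 mm and 8.59 degrees, less where a joint would pass 70% of its speed; a pose out of reach is approached as far as the arm can. A call with a number of a shift or a turn outside -1 to 1 is refused whole. A call with a gripper value outside its range is refused whole. The fingers move at their own pace and stop on an object; "newtons" is the grip in N (left out, the last holds). Time passes only in rows, so rows that repeat a pose let the fingers close, or fill a call up. It gives the time, the measured TCP pose, the force, the opening and the grip force at its end, in the units of the state.
- observe(): the state, without advancing time (a new reading comes with each control period).
- capture(name): name is "scene" or "top" or "wrist"; returns a dict with "color" (480x640x3 uint8, red, green, blue), "fx", "fy", "cx", "cy" (pixels), "eye" and "attitude" of the camera in the world; the wrist camera has in their place "mount" (4x4, takes a point from camera to tool coordinates, whose origin is the TCP and whose axes are the flange's). Camera axes: x right, y up, looking along -z (the intrinsics and any distortion apply to the point x, -y, -z); pixel columns grow to the right and rows downward; lengths in m; the calibration is good to about 2 mm. A picture is of the moment at which its call begins: read the wrist's pose just before it. There is no depth.
- hand_in(): hands the job in; it is judged then, once.
The state is a dict: "clock": time; "joints": joint angles; "dq": joint speeds; "joint_torque": joint torques, N m; "position": TCP position; "tcp_rot": TCP orientation; "wrist_force": force on the tool from outside, world axes, zero at the start; "wrist_torque": the same for the moment, N m; "gripper_width": opening from 0.0 (shut) to 1.0 (fully open); "grasp_force": force on a finger pad.
Only numpy, scipy, OpenCV 4.12 (cv2) and the standard library are available. Lean on these libraries where they do the work, as an engineer would, in place of code of your own. Each camera call takes 0.05 s, during which the arm holds its last target. There are 200 camera calls.

## Task

Tilt the inspection screen up by its orange tab to about 45 degrees and let go of it, so that the colleague across the bench can read it. Then take the nozzle with the brass mouth out of its rests and hold it up to the inspection camera, brass mouth facing straight into the lens along its line of sight, the middle of the mouth on that line and 100 mm from the lens glass. Finish while holding it still there; do not bump the camera or its stand, and leave everything else as it is.

Things in the scene. Friction and masses are not known exactly. Their poses are not given: they have to be found in the camera images.
- screen (a joint): tilt of the screen panel, rad: 0 = lying flat on its base, grows as the near edge (towards the robot) is lifted, to 1.4 at most; 45 degrees is 0.785. The hinge is stiff: about 4 to 6 N at the tab moves it and it stays where it is left. It starts flat or slightly raised (0 to 0.3).
- screen_hinge (a point): middle of the hinge line, on the far edge of the grey base, 42 mm above the bench, fixed to the base. x axis points level from the tab side to the hinge side; y axis is the hinge line. The base is 130 x 180 mm, 34 mm high, fixed to the bench; the black panel on it is 126 x 180 mm, 14 mm thick.
- screen_tab (a point): grip point on the orange pull tab at the middle of the panel's near edge: 166 mm from the hinge line, 36 mm out from the panel's edge, 15 mm from the tab's end. The tab is 14 mm wide (along the hinge line), 12 mm thick and stands 51 mm out. Axes turn with the panel: x along the panel to the hinge, y the hinge line, z out of the screen.
- monitor: the whole screen unit, grey base with the tilting panel. Origin under the centre of the base; axes as screen_hinge.
- fixture: perforated steel plate fixed to the bench, 120 x 150 mm, 6 mm thick, with two pairs of open V rests at y = +45 and -45 mm; the rests of a pair (10 mm thick, 48 mm high) stand at x = +35 and -35 mm, 60 mm free between them. Origin under the plate's centre; x axis along the nozzles towards their mouths. A nozzle in the rests has its axis 52 mm above the bench; it lifts straight up.
- nozzle: the wanted nozzle: steel tube 28 mm across, 100 mm long, a brass mouth (34 mm across, 15 mm long) at one end, a dark nut (33 mm across, 12 mm long) and 18 mm stub at the other; about 0.22 kg. Origin on its axis in the middle of the tube, near the centre of mass; x axis along the tube to the brass mouth. Lies level in either pair of rests, mouth away from the robot.
- nozzle_mouth (a point): middle of the brass mouth's end face, 65 mm from the nozzle's origin along its x axis.
- spare: the other nozzle, same shape but with a blue mouth, in the other pair of rests; stays there. Origin and axes as the nozzle's.
- inspector: camera head fixed to the stand: white ring lamp (72 mm across) round a black lens (36 mm across), blue housing 72 x 54 x 54 mm behind. Origin at the centre of the lens front, 250 mm above the bench; x axis points back into the camera along its line of sight, so the lens looks along -x: towards the robot's side and 30 degrees downward.
- focus (a point): the point on the line of sight 100 mm in front of the lens, 200 mm above the bench, where the middle of the brass mouth has to be. Same axes as the camera head.
- stand: the camera's stand, fixed to the bench: base plate 140 x 120 mm, column 20 mm thick and 362 mm high with a blue clamp and an arm carrying the camera head towards the robot. Origin on the bench straight below the point focus; x axis level, from there to the column, whose axis is 270 mm away.
- wrench: loose steel wrench, 180 mm long, lying on the bench; stays there.
- collar: loose sheet-steel duct collar, 150 mm across and 60 mm high, open; stays there. Origin centre of underside.
- thermometer: loose yellow and black pistol thermometer lying on its side, about 160 x 155 x 46 mm; stays there.
- fitting: small loose brass fitting, 32 mm across, 34 mm high; stays there.
Things that resemble listed ones, but are neither listed nor needed, are in the scene too. What is shaped like the fixture but blue or pink is not meant.

How it is judged (in metres and radians):
On the way, in this order (a step that is already met when the one before it is completed fails the run):
1. the screen stands at 45 degrees, give or take 9, and has been let go (value of joint screen between 0.628 and 0.942 rad and contact force between the fingers and monitor below 0.1 N and velocity of joint screen between -0.05 and 0.05 rad/s), for 0.2 s.
2. the brass-mouthed nozzle is lifted clear of the rests in the gripper (height (world z) of nozzle above 0.09 m and contact force between nozzle and fixture below 0.1 N and contact force between the fingers and nozzle above 2 N), for 0.2 s.
At the end, for the whole second after the job is handed in: The screen still stands at 36 to 54 degrees; the nozzle is held in the fingers alone, still, with the middle of its brass mouth within 22 mm of the point 100 mm in front of the lens on its line of sight, its axis within 0.2 rad of that line and the mouth (not the nut) towards the lens (value of joint screen between 0.628 and 0.942 rad and distance between nozzle_mouth and focus below 0.022 m and angle between the x axis of nozzle and the x axis of inspector, either way round below 0.2 rad and x of nozzle in the frame of focus below -0.03 m and contact force between the fingers and nozzle above 2 N and contact force between nozzle and stand below 0.1 N and contact force between nozzle and fixture below 0.1 N and height (world z) of nozzle above 0.12 m and linear speed of nozzle below 0.02 m/s and angular speed of nozzle below 0.15 rad/s); the arm keeps its last pose, push and grip.
It fails at once if the camera or its stand is bumped (over 3 N) (contact force between stand and anything else above 3 N).
It fails at once if the blue-mouthed nozzle or a loose thing on the bench is displaced by over 25 mm (distance of any of spare, wrench, collar, thermometer, fitting from where it was at the start of the episode above 0.025 m).
It also fails if it takes over 43 s, if anything falls off the work surface, if the arm or the gripper's body presses on something with over 40 N, if the wrist force passes 120 N, or if a joint passes its speed limit or range.

## Working session

There is one attempt and no reset: what is moved stays moved. The work goes in short steps, Python scripts to look and compute and a tool call to move; the robot and the scene stay as the last step left them, time stands still between calls to the robot, and variables do not carry over. Pictures are saved under pics/ and viewed, at most 10 in all, crops included, and the job is handed in when it is done.

Besides the shell and the picture viewer there is one more tool, called by a JSON object that holds its "op" and its "data". move_arm: Moves the arm, as the interface text tells. Shift numbers are shares of 0.4 m and turn numbers shares of 30 degrees, none past 1 either way. Its arguments: {"type":"object","properties":{"increments":{"type":"array"},"newtons":{"type":"number"}},"required":["increments"]}

```bash
mkdir -p pics; ls
python3 - <<'E'
from workcell import *
import cv2,pickle
print(observe())
d={}
for n in ["scene","top"]:
    c=capture(n); d[n]=c; cv2.imwrite(f"pics/{n}0.png",c["color"][:,:,::-1])
    print({k:v for k,v in c.items() if k!="color"})
pickle.dump(d,open("c0.pkl","wb"))
E
```

```text
pics
{'clock': 0.0, 'joints': array([62.22297225, 22.8736162 ,  2.58221498, 88.1157418 , -1.07240501,
       69.15047495, -2.90576084]), 'dq': array([ 0.08036633,  0.07324855, -0.02288804, -0.05599869, -0.05613408,
        0.01895296, -0.00372271]), 'joint_torque': array([ 1.56535289e-04, -4.75118709e+01,  1.36501618e+00, -2.54222131e+01,
        1.17960130e-02,  9.57326760e-03, -1.92227537e-05]), 'position': array([ 0.24436181, -0.60163199,  0.23823285]), 'tcp_rot': array([-1.79884624e+02,  7.87435778e-03,  2.21081224e+01]), 'wrist_force': array([-0.16304667,  0.56799567,  0.0417885 ]), 'wrist_torque': array([0.04222249, 0.00446529, 0.0099863 ]), 'grasp_force': 0.0, 'gripper_width': 0.9975290262572946}
{'fx': 511.39289279634505, 'fy': 511.39289279634505, 'cx': 323.2410158100153, 'cy': 243.51413843067616, 'eye': array([ 1.05458466, -0.32378155,  1.11629161]), 'attitude': array([33.29120192,  0.83010912, 65.40725602])}
{'fx': 567.0059318270394, 'fy': 567.0059318270394, 'cx': 319.10487350222814, 'cy': 236.6728409949975, 'eye': array([ 0.357973  , -0.04196572,  1.76355418]), 'attitude': array([  4.08847449,  -0.21867178, -90.01548524])}
```

View pics/scene0.png

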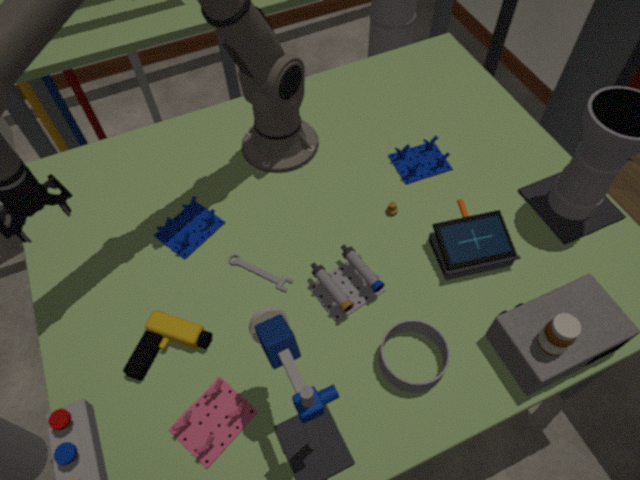

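View pics/top0.png

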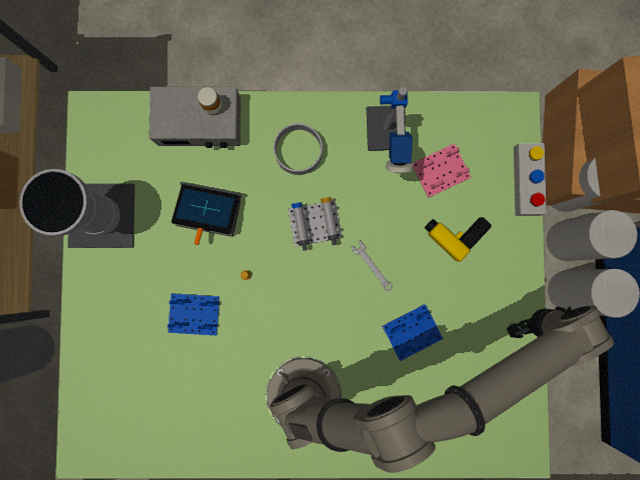

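The scene view shows the screen at (472,243) with its orange tab at (463,208), the steel fixture at (345,288), and the camera stand at (300,370). The top view shows the screen at (207,208), its tab at (198,237), the fixture at (315,222) and the ring lamp at (398,167).

There are two candidate nozzles on the steel fixture:
- **Right one:** mouth at (327,200) in the top view. It looks brass.
- **Left one:** mouth at (296,205) in the top view. It looks blue, so it's the spare.

The blue and pink plates are decoys. I'll confirm this in enlarged crops.

```bash
cat > h.py <<'E'
import numpy as np,cv2
from scipy.spatial.transform import Rotation as R
def rot(a): return R.from_euler('xyz',a,degrees=True).as_matrix()
def ray(c,u,v):
    d=np.array([(u-c['cx'])/c['fx'],-(v-c['cy'])/c['fy'],-1.]); d=rot(c['attitude'])@d
    return np.array(c['eye']),d/np.linalg.norm(d)
def plane(c,u,v,z):
    e,d=ray(c,u,v); return e+d*(z-e[2])/d[2]
def tri(c1,p1,c2,p2):
    e1,d1=ray(c1,*p1); e2,d2=ray(c2,*p2)
    s=np.linalg.lstsq(np.c_[d1,-d2],e2-e1,rcond=None)[0]
    a,b=e1+s[0]*d1,e2+s[1]*d2
    return (a+b)/2,np.linalg.norm(a-b)
def proj(c,P):
    p=rot(c['attitude']).T@(np.asarray(P)-c['eye'])
    return np.array([c['cx']+c['fx']*p[0]/-p[2],c['cy']-c['fy']*p[1]/-p[2]])
def tool_mask(c,lo,hi,box=None):
    h=cv2.cvtColor(c['color'],cv2.COLOR_RGB2HSV); m=cv2.inRange(h,lo,hi)
    if box: k=np.zeros_like(m); k[box[1]:box[3],box[0]:box[2]]=255; m&=k
    return m
def blobs(m,amin=8):
    n,l,s,ce=cv2.connectedComponentsWithStats(m); return [(s[i,4],ce[i].round(1).tolist(),s[i,:4].tolist()) for i in range(1,n) if s[i,4]>=amin]
E
python3 - <<'E'
import pickle,cv2
from h import *
d=pickle.load(open("c0.pkl","rb"))
for n,b in [("top",(160,85,420,280)),("scene",(230,190,530,415))]:
    im=d[n]['color'][b[1]:b[3],b[0]:b[2],::-1]
    s=3 if n=="top" else 8/3
    cv2.imwrite(f"pics/{n}crop.png",cv2.resize(im,None,fx=s,fy=s,interpolation=cv2.INTER_CUBIC))
    print(n,"orange",blobs(tool_mask(d[n],(5,170,90),(14,255,255))),"brass",blobs(tool_mask(d[n],(14,100,60),(25,255,255))))
E
```

```text
top orange [(np.int32(64), [198.2, 235.2], [195, 228, 8, 16])] brass [(np.int32(6563), [17.9, 195.3], [0, 55, 39, 260]), (np.int32(11026), [594.6, 134.7], [529, 56, 111, 158]), (np.int32(76), [211.1, 104.9], [200, 96, 20, 15]), (np.int32(47), [325.6, 199.5], [321, 197, 10, 6]), (np.int32(751), [449.3, 241.6], [429, 223, 41, 38]), (np.int32(25), [196.1, 237.2], [194, 228, 5, 17]), (np.int32(8), [200.2, 230.8], [199, 228, 3, 6]), (np.int32(83), [245.4, 274.6], [241, 270, 10, 10])]
scene orange [(np.int32(81), [462.4, 207.6], [458, 199, 10, 18])] brass [(np.int32(724), [42.2, 114.9], [17, 81, 52, 71]), (np.int32(1007), [628.5, 187.9], [609, 154, 31, 71]), (np.int32(37), [463.4, 205.7], [457, 198, 12, 18]), (np.int32(118), [391.7, 208.7], [386, 201, 12, 15]), (np.int32(9), [460.3, 209.4], [459, 206, 4, 7]), (np.int32(79), [345.5, 304.8], [340, 300, 13, 12]), (np.int32(1329), [173.5, 329.6], [145, 311, 58, 39]), (np.int32(8), [570.0, 342.0], [568, 340, 5, 5]), (np.int32(16), [72.5, 478.6], [68, 478, 10, 2])]
```

View pics/topcrop.png

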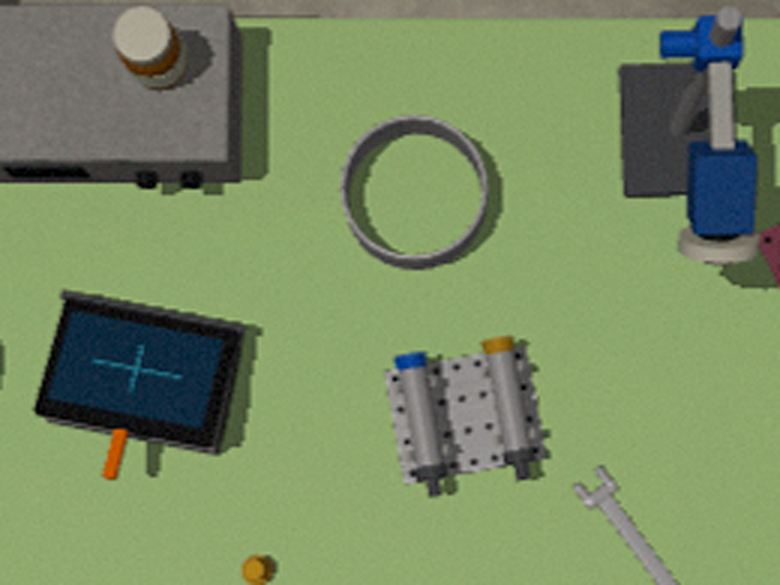

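View pics/scenecrop.png

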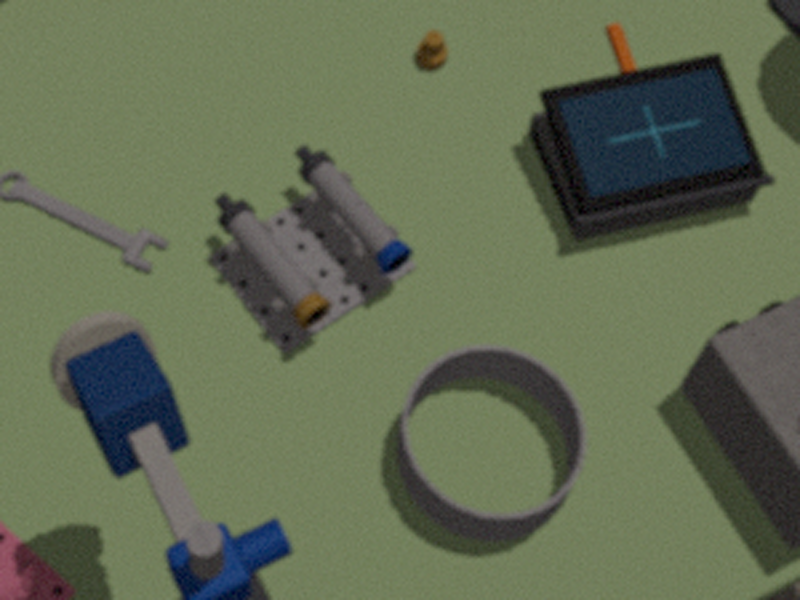

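The crops confirm it. The brass mouth is at top crop (497,345) and scene crop (313,310). The blue-mouthed spare is at top crop (411,360). The tab, panel corners, ring lamp and column top are all clearly visible. Next I'll measure them.

Run:
```python
import pickle
from h import *
np.set_printoptions(precision=4,suppress=True)
d=pickle.load(open("c0.pkl","rb")); T,S=d['top'],d['scene']
t=lambda x,y:(160+(x-1)/3,85+(y-1)/3); s=lambda x,y:(230+(x-1)*.375,190+(y-1)*.375)
P={}
for n,a,b in [("tabend",(110,477),(614,27)),("tabbase",(121,432),(629,71)),("pFL",(68,299),(764,177)),("pFR",(243,326),(581,217)),("pNR",(221,450),(543,94)),("pNL",(38,412),(718,59)),
 ("mouth",(498,345),(313,309)),("stubend",(524,478),(222,199)),("bluemouth",(411,361),(393,257)),("coltop",(729,13),(203,538)),("fitting",(257,569),(432,50)),("ring",(718,245),(103,362))]:
    p,e=tri(T,t(*a),S,s(*b)); P[n]=p; print(n,p,round(e,4))
mt,st=plane(T,*t(498,345),.056),plane(T,*t(524,478),.052)
print("mouth/stub on plane",mt,st,np.linalg.norm(mt-st))
m2,s2=plane(S,*s(313,309),.056),plane(S,*s(222,199),.052);print(" scene",m2,s2)
for n,c,f in [("top",T,t(729,13)),("scene",S,s(203,538))]: print("col .362",n,plane(c,*f,.362))
print("ring .25",plane(T,*t(718,245),.25),plane(S,*s(103,362),.25))
for n,c,b in [("T",T,(380,135,425,185)),("S",S,(230,300,310,370))]:
    m=tool_mask(c,(10,0,95),(35,75,255),b); print(n,blobs(m,20))
print("housing edges yaw T",plane(T,*t(697,143),.29)-plane(T,*t(690,225),.27),plane(T,*t(752,145),.29)-plane(T,*t(754,230),.27))
```

```text
tabend [0.4574 0.3161 0.0823] 0.0004
tabbase [0.5025 0.3072 0.072 ] 0.0014
pFL [0.6415 0.3699 0.042 ] 0.0005
pFR [0.6118 0.1892 0.0542] 0.0011
pNR [0.4882 0.2134 0.0723] 0.0126
pNL [0.5237 0.3926 0.0679] 0.0014
mouth [ 0.5926 -0.0688  0.0547] 0.0007
stubend [ 0.4579 -0.0948  0.0539] 0.0007
bluemouth [0.5762 0.0186 0.0528] 0.0021
coltop [ 0.8296 -0.2592  0.3679] 0.0034
fitting [0.3663 0.1772 0.0155] 0.0021
ring [ 0.6554 -0.264   0.2549] 0.0023
mouth/stub on plane [ 0.5926 -0.0685  0.056 ] [ 0.4581 -0.0946  0.052 ] 0.1370440065611829
 scene [ 0.593  -0.0694  0.056 ] [ 0.4567 -0.0947  0.052 ]
col .362 top [ 0.8322 -0.2586  0.362 ]
col .362 scene [ 0.8273 -0.2603  0.362 ]
ring .25 [ 0.6567 -0.2637  0.25  ] [ 0.6527 -0.2648  0.25  ]
T [(np.int32(198), [398.8, 167.5], [386, 161, 27, 12])]
S [(np.int32(338), [265.2, 315.2], [250, 306, 39, 30]), (np.int32(167), [288.1, 360.6], [280, 350, 18, 20])]
housing edges yaw T [ 0.0689 -0.0042  0.02  ] [0.0716 0.0042 0.02  ]
```

```bash
cat >> h.py <<'E'
def inc(targets,cur=None):
    """targets: list of (TCP xyz, R) ; prints shift/0.4 and rotvec/30deg in current tool axes"""
    from workcell import observe
    o=observe(); p,Rc=(o['position'],rot(o['tcp_rot'])) if cur is None else cur
    print("t",round(o['clock'],2),"pos",o['position'].round(4),"rpy",o['tcp_rot'].round(2),"J",o['joints'].round(0),"F",o['wrist_force'].round(1),"w",round(o['gripper_width'],3),"g",round(o['grasp_force'],1))
    for P,Rt in targets:
        s=Rc.T@(np.asarray(P)-p); w=np.degrees(R.from_matrix(Rc.T@Rt).as_rotvec())
        print((s/.4).round(3).tolist(),(w/30).round(3).tolist(),"mm",round(1000*np.linalg.norm(s)),"deg",round(np.linalg.norm(w),1))
YM=-11.; HX=np.array([np.cos(np.radians(YM)),np.sin(np.radians(YM)),0])
H=np.array([.631,.2838,.042])
def tabpose(th,phi,back=0):
    """TCP pose gripping tab at tilt th, tool phi deg forward of straight down, backed off by 'back' m"""
    t=np.radians(th); g=H+.166*(-np.cos(t)*HX+np.array([0,0,np.sin(t)]))
    Rt=rot([180,-phi,YM]); return g+Rt[:,2]*(.011-back),Rt
E
python3 - <<'E'
from h import *
inc([([.41,-.2,.25],rot([180,0,0])),([.42,.15,.25],rot([180,0,-11])),tabpose(12,25,.1),tabpose(12,25)])
E
```

```text
t 0.1 pos [ 0.2445 -0.6017  0.2384] rpy [-1.799e+02  1.000e-02  2.211e+01] J [62. 23.  3. 88. -1. 69. -3.] F [-0.  -0.6 -0.4] w 1.0 g 0.0
[0.761, -0.775, -0.028] [-0.003, 0.001, 0.737] mm 435 deg 22.1
[1.114, -1.576, -0.026] [-0.003, 0.001, 1.104] mm 772 deg 33.1
[1.31, -1.96, 0.206] [-0.244, 0.811, 1.085] mm 947 deg 41.3
[1.398, -1.902, 0.433] [-0.244, 0.811, 1.085] mm 960 deg 41.3
```

{"op": "move_arm", "data": {"increments": [[1,0.1,-0.1,0,0,0,0.1],[1,0.19,-0.19,0,0,0,0.2],[1,0.28,-0.28,-0.01,0,0,0.3],[1,0.37,-0.37,-0.01,0,0,0.4],[1,0.46,-0.46,-0.02,0,0,0.5],[1,0.55,-0.55,-0.02,0,0,0.6],[1,0.64,-0.65,-0.03,0,0,0.7],[1,0.72,-0.74,-0.03,0,0,0.74]], "newtons": 40}}

```text
clock: 0.9
position: [0.3958, -0.2302, 0.2512]
tcp_rot: [180.0, -0.0, -0.2]
wrist_force: [1.2, -0.4, 0.4]
gripper_width: 1.001
grasp_force: 0.0
```

Run:
```python
from h import *
inc([([.42,.15,.25],rot([180,0,-11])),tabpose(12,25,.1),tabpose(12,25)])
```

```text
t 0.9 pos [ 0.3958 -0.2302  0.2512] rpy [ 1.7997e+02 -2.0000e-02 -1.7000e-01] J [ 34.   3.  -9. 112.   0.  66. -66.] F [ 1.2 -0.4  0.4] w 1.001 g 0.0
[0.058, -0.951, 0.003] [0.001, -0.001, 0.361] mm 381 deg 10.8
[0.093, -1.381, 0.235] [-0.078, 0.83, 0.355] mm 562 deg 27.2
[0.197, -1.361, 0.461] [-0.078, 0.83, 0.355] mm 580 deg 27.2
```

{"op": "move_arm", "data": {"increments": [[1,0.01,-0.12,0,0,0,0.05],[1,0.02,-0.24,0,0,0,0.1],[1,0.02,-0.36,0,0,0,0.15],[1,0.03,-0.48,0,0,0,0.2],[1,0.04,-0.6,0,0,0,0.25],[1,0.05,-0.72,0,0,0,0.3],[1,0.05,-0.84,0,0,0,0.35],[1,0.06,-0.95,0,0,0,0.36]]}}

```text
clock: 1.7
position: [0.4192, 0.1498, 0.251]
tcp_rot: [180.0, -0.0, -10.9]
wrist_force: [1.5, -0.1, 0.1]
gripper_width: 0.999
grasp_force: 0.0
```

Run:
```python
from h import *
inc([tabpose(12,25,.1),tabpose(12,25)])
```

```text
t 1.7 pos [0.4192 0.1498 0.251 ] rpy [ 1.7997e+02 -1.0000e-02 -1.0870e+01] J [   9.    2.  -35.  113.    1.   66. -127.] F [ 1.5 -0.1  0.1] w 0.999 g 0.0
[-0.043, -0.43, 0.234] [-0.0, 0.833, 0.004] mm 197 deg 25.0
[0.062, -0.43, 0.461] [-0.0, 0.833, 0.004] mm 253 deg 25.0
```

{"op": "move_arm", "data": {"increments": [[1,-0.01,-0.09,0.03,0,0.14,0],[1,-0.01,-0.18,0.06,0,0.28,0],[1,-0.02,-0.27,0.1,0,0.42,0],[1,-0.03,-0.36,0.15,0,0.56,0],[1,-0.04,-0.43,0.2,0,0.7,0],[1,-0.04,-0.43,0.23,0,0.83,0],[1,-0.04,-0.43,0.23,0,0.83,0],[1,-0.04,-0.43,0.23,0,0.83,0]]}}

```text
clock: 2.5
position: [0.4329, 0.3039, 0.1492]
tcp_rot: [178.1, -18.5, -10.3]
wrist_force: [0.4, 0.2, -0.1]
gripper_width: 1.0
grasp_force: 0.0
```

Run:
```python
from workcell import *
from h import *
inc([tabpose(12,25)])
o=observe(); c=capture("wrist"); M=np.array(c['mount'])
cv2.imwrite("pics/w1.png",c['color'][:,:,::-1])
import pickle; pickle.dump((o,c),open("w1.pkl","wb"))
Rw=rot(o['tcp_rot']); 
def wproj(P):
    q=np.linalg.inv(M)@np.r_[Rw.T@(P-o['position']),1]; return c['cx']+c['fx']*q[0]/-q[2],c['cy']-c['fy']*q[1]/-q[2]
t=np.radians(12); g=H+.166*(-np.cos(t)*HX+np.array([0,0,np.sin(t)])); print("expected grip px",wproj(g), "hinge",wproj(H))
print(blobs(tool_mask(c,(5,170,60),(14,255,255)),50))
```

```text
t 2.5 pos [0.4329 0.3039 0.1492] rpy [178.09 -18.55 -10.34] J [ -51.   11.    1.  119.   24.   45. -168.] F [ 0.4  0.2 -0.1] w 1.0 g 0.0
[0.031, -0.052, 0.227] [0.055, 0.215, 0.024] mm 94 deg 6.7
expected grip px (np.float64(277.3711002876227), np.float64(234.1730096873448)) hinge (np.float64(280.4970612546588), np.float64(-17.718924527555032))
[(np.int32(67), [283.0, 176.5], [267, 172, 26, 22])]
```

View pics/w1.png

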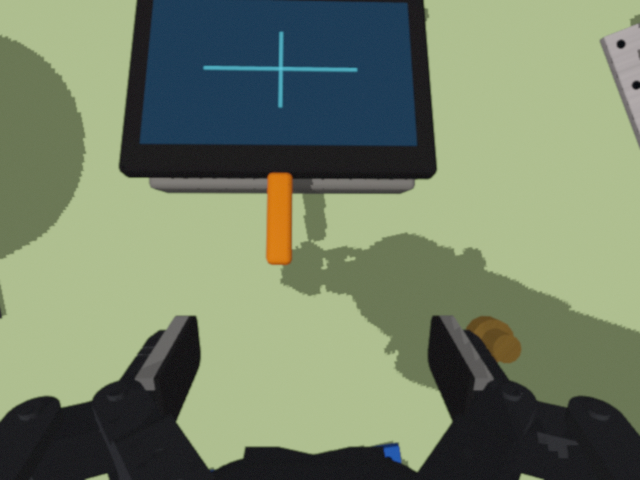

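The picture shows the tab centred at about (279,218) in front of the panel, in line with the gripper. Joint 7 is at its limit, though, so I'll turn the wrist half a turn the other way, which gives the same grasp.

{"op": "move_arm", "data": {"increments": [[1,0,0,-0.02,0,0,-0.25],[1,0,0,-0.04,0,0,-0.5],[1,0,0,-0.05,0,0,-0.75],[1,0,0,-0.05,0,0,-1],[1,0,0,-0.05,0,0,-1],[1,0,0,-0.05,0,0,-1],[1,0,0,-0.05,0,0,-1],[1,0,0,-0.05,0,0,-1]]}}

```text
clock: 3.35
position: [0.4272, 0.3059, 0.1692]
tcp_rot: [169.0, -15.1, 20.7]
wrist_force: [-0.3, -0.3, -0.5]
gripper_width: 0.999
grasp_force: 0.0
```

Run:
```python
from h import *
inc([tabpose(12,25,.1)])
```

```text
t 3.35 pos [0.4272 0.3059 0.1692] rpy [168.96 -15.11  20.73] J [ -48.   10.   -4.  118.   24.   48. -138.] F [-0.3 -0.3 -0.5] w 0.999 g 0.0
[0.023, -0.037, 0.031] [-0.005, 0.224, 1.02] mm 21 deg 31.3
```

{"op": "move_arm", "data": {"increments": [[1,0,0,0,0,0,-0.25],[1,0,0,0,0,0,-0.5],[1,0,0,0,0,0,-0.75],[1,0,0,0,0,0,-1],[1,0,0,0,0,0,-1],[1,0,0,0,0,0,-1],[1,0,0,0,0,0,-1],[1,0,0,0,0,0,-1]]}}

```text
clock: 4.15
position: [0.4271, 0.3062, 0.1693]
tcp_rot: [163.0, -7.7, 50.4]
wrist_force: [0.2, 0.4, -0.2]
gripper_width: 1.001
grasp_force: 0.0
```

{"op": "move_arm", "data": {"increments": [[1,0,0,0,0,0,-0.25],[1,0,0,0,0,0,-0.5],[1,0,0,0,0,0,-0.75],[1,0,0,0,0,0,-1],[1,0,0,0,0,0,-1],[1,0,0,0,0,0,-1],[1,0,0,0,0,0,-1],[1,0,0,0,0,0,-1]]}}

```text
clock: 4.95
position: [0.4272, 0.3062, 0.1693]
tcp_rot: [161.4, 1.7, 79.0]
wrist_force: [-0.5, 0.7, -0.4]
gripper_width: 0.997
grasp_force: 0.0
```

{"op": "move_arm", "data": {"increments": [[1,0,0,0,0,0,-0.25],[1,0,0,0,0,0,-0.5],[1,0,0,0,0,0,-0.75],[1,0,0,0,0,0,-1],[1,0,0,0,0,0,-1],[1,0,0,0,0,0,-1],[1,0,0,0,0,0,-1],[1,0,0,0,0,0,-1]]}}

```text
clock: 5.75
position: [0.4272, 0.3061, 0.1693]
tcp_rot: [164.6, 10.6, 107.8]
wrist_force: [-0.3, 1.3, -0.2]
gripper_width: 1.0
grasp_force: 0.0
```

{"op": "move_arm", "data": {"increments": [[1,0,0,0,0,0,-0.25],[1,0,0,0,0,0,-0.5],[1,0,0,0,0,0,-0.75],[1,0,0,0,0,0,-1],[1,0,0,0,0,0,-1],[1,0,0,0,0,0,-1],[1,0,0,0,0,0,-1],[1,0,0,0,0,0,-1]]}}

```text
clock: 6.55
position: [0.4272, 0.3062, 0.1693]
tcp_rot: [172.0, 16.9, 138.1]
wrist_force: [-0.1, 0.2, 0.3]
gripper_width: 1.002
grasp_force: 0.0
```

```bash
cat >> h.py <<'E'
def flip(pose): return pose[0],pose[1]@np.diag([-1.,-1,1])
E
python3 - <<'E'
from h import *
inc([flip(tabpose(12,25,.1)),flip(tabpose(12,25,0))])
E
```

```text
t 6.55 pos [0.4272 0.3062 0.1693] rpy [171.96  16.89 138.08] J [-37.  10. -16. 118.  27.  49. -20.] F [-0.1  0.2  0.3] w 1.002 g 0.0
[0.021, 0.038, 0.031] [-0.107, -0.195, -0.978] mm 21 deg 30.1
[-0.0, 0.058, 0.279] [-0.107, -0.195, -0.978] mm 114 deg 30.1
```

{"op": "move_arm", "data": {"increments": [[1,0.02,0.04,0.03,-0.03,-0.05,-0.25],[1,0.02,0.04,0.03,-0.05,-0.1,-0.5],[1,0.02,0.04,0.03,-0.08,-0.15,-0.75],[1,0.02,0.04,0.03,-0.11,-0.2,-0.98],[1,0.02,0.04,0.03,-0.11,-0.2,-0.98],[1,0.02,0.04,0.03,-0.11,-0.2,-0.98],[1,0.02,0.04,0.03,-0.11,-0.2,-0.98],[1,0.02,0.04,0.03,-0.11,-0.2,-0.98]]}}

```text
clock: 7.35
position: [0.4356, 0.3226, 0.1579]
tcp_rot: [179.9, 25.2, 169.0]
wrist_force: [-0.1, -0.4, 0.6]
gripper_width: 1.003
grasp_force: 0.0
```

Run:
```python
from workcell import *
from h import *
inc([flip(tabpose(12,25,.0))])
o=observe(); c=capture("wrist"); M=np.array(c['mount']); Rw=rot(o['tcp_rot'])
bs=blobs(tool_mask(c,(5,170,60),(14,255,255))|tool_mask(c,(14,200,150),(20,255,255)),50)
print(bs)
c['eye']=Rw@M[:3,3]+o['position']; Rc=Rw@M[:3,:3]; c['attitude']=R.from_matrix(Rc).as_euler('xyz',degrees=True)
t=np.radians(12); g=H+.166*(-np.cos(t)*HX+np.array([0,0,np.sin(t)])); e=g-.015*(np.cos(t)*HX-np.array([0,0,np.sin(t)]))
print("expected grip",proj(c,g),"end",proj(c,e),"base",proj(c,2.4*(g-e)+g))
```

```text
t 7.35 pos [0.4356 0.3226 0.1579] rpy [179.94  25.15 169.02] J [-38.  11. -18. 120.  39.  46.  -4.] F [-0.1 -0.4  0.6] w 1.003 g 0.0
[0.003, -0.002, 0.251] [0.002, 0.005, 0.001] mm 100 deg 0.2
[(np.int32(1309), [310.8, 254.3], [299, 227, 25, 56])]
expected grip [312.57061527 244.45792384] end [312.52214257 230.0778846 ] base [312.6686004  273.52645218]
```

Run:
```python
from workcell import *
from h import *
o=observe(); c=capture("wrist"); M=np.array(c['mount']); Rw=rot(o['tcp_rot'])
c['eye']=Rw@M[:3,3]+o['position']; Rc=Rw@M[:3,:3]; c['attitude']=R.from_matrix(Rc).as_euler('xyz',degrees=True)
print(c['eye'],Rc[:,2])
for th in (0,4,8,12,16):
    t=np.radians(th); u=-np.cos(t)*HX+np.array([0,0,np.sin(t)]); n=np.sin(t)*HX+np.array([0,0,np.cos(t)])
    print(th,[proj(c,H+r*u+k*.006*n).round(0).tolist() for r in (.181,.13) for k in (1,-1)])
cv2.imwrite("pics/w2.png",c['color'][130:430,120:520,::-1])
```

```text
[0.30476132 0.34776447 0.24404898] [-0.68402496  0.13228199  0.71736415]
0 [[313.0, 190.0], [313.0, 178.0], [313.0, 248.0], [313.0, 236.0]]
4 [[313.0, 204.0], [313.0, 191.0], [313.0, 258.0], [313.0, 245.0]]
8 [[313.0, 221.0], [313.0, 205.0], [313.0, 270.0], [313.0, 255.0]]
12 [[313.0, 239.0], [313.0, 222.0], [313.0, 282.0], [313.0, 266.0]]
16 [[313.0, 260.0], [313.0, 240.0], [313.0, 295.0], [313.0, 278.0]]
```

View pics/w2.png

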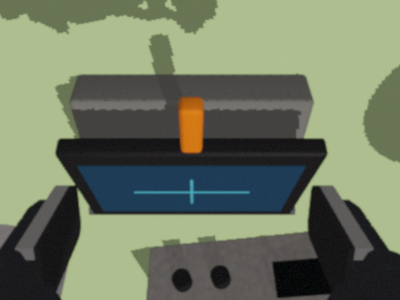

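The crop shows the tab between the open fingers, at about (311,255) in the full picture. It fits a tilt of about 12.5°. I'll advance straight on and grip it.

{"op": "move_arm", "data": {"increments": [[1,0,0,0.05,0,0,0],[1,0,0,0.1,0,0,0],[1,0,0,0.15,0,0,0],[1,0,0,0.2,0,0,0],[1,0,0,0.23,0,0,0],[1,0,0,0.25,0,0,0],[1,0,0,0.25,0,0,0],[0,0,0,0.25,0,0,0]], "newtons": 30}}

```text
clock: 8.25
position: [0.477, 0.315, 0.0677]
tcp_rot: [179.9, 25.2, 169.1]
wrist_force: [0.2, -0.5, -0.8]
gripper_width: 0.857
grasp_force: 0.0
```

{"op": "move_arm", "data": {"increments": [[0,0,0,0,0,0,0],[0,0,0,0,0,0,0],[0,0,0,0,0,0,0],[0,0,0,0,0,0,0],[0,0,0,0,0,0,0],[0,0,0,0,0,0,0],[0,0,0,0,0,0,0],[0,0,0,0,0,0,0]]}}

```text
clock: 9.05
position: [0.4765, 0.3129, 0.0671]
tcp_rot: [-179.8, 25.1, 169.1]
wrist_force: [-3.7, -4.5, 5.0]
gripper_width: 0.158
grasp_force: 32.8
```

Run:
```python
from h import *
inc([flip(tabpose(t,25-(t-12.5))) for t in (12.5,19,26,33,40,46)])
```

```text
t 9.05 pos [0.4765 0.3129 0.0671] rpy [-179.83   25.15  169.11] J [-39.  21. -14. 121.  50.  36. -13.] F [-3.7 -4.5  5. ] w 0.158 g 32.8
[-0.0, 0.002, -0.002] [-0.004, 0.005, 0.003] mm 1 deg 0.2
[-0.028, 0.002, -0.038] [-0.004, 0.222, 0.003] mm 19 deg 6.6
[-0.062, 0.002, -0.073] [-0.004, 0.455, 0.003] mm 38 deg 13.6
[-0.1, 0.002, -0.103] [-0.005, 0.688, 0.003] mm 58 deg 20.6
[-0.142, 0.002, -0.128] [-0.005, 0.922, 0.002] mm 77 deg 27.6
[-0.18, 0.002, -0.146] [-0.005, 1.122, 0.002] mm 93 deg 33.6
```

{"op": "move_arm", "data": {"increments": [[0,-0.007,0,-0.01,0,0.055,0],[0,-0.014,0,-0.019,0,0.11,0],[0,-0.021,0,-0.029,0,0.165,0],[0,-0.028,0,-0.038,0,0.222,0],[0,-0.036,0,-0.047,0,0.28,0],[0,-0.045,0,-0.056,0,0.34,0],[0,-0.053,0,-0.065,0,0.4,0],[0,-0.062,0,-0.073,0,0.455,0]]}}

```text
clock: 9.85
position: [0.4866, 0.3109, 0.103]
tcp_rot: [-179.9, 11.4, 169.1]
wrist_force: [1.4, -1.8, -4.7]
gripper_width: 0.156
grasp_force: 31.5
```

Run:
```python
from h import *
inc([flip(tabpose(t,25-(t-12.5))) for t in (26,31,36,41,46)])
```

```text
t 9.85 pos [0.4866 0.3109 0.103 ] rpy [-179.86   11.36  169.13] J [-24.  21. -22. 112.  25.  45.  18.] F [ 1.4 -1.8 -4.7] w 0.156 g 31.5
[-0.0, 0.002, -0.002] [-0.004, -0.005, 0.004] mm 1 deg 0.2
[-0.021, 0.002, -0.03] [-0.004, 0.162, 0.004] mm 15 deg 4.9
[-0.044, 0.002, -0.056] [-0.004, 0.329, 0.004] mm 29 deg 9.9
[-0.07, 0.002, -0.08] [-0.004, 0.495, 0.004] mm 42 deg 14.9
[-0.097, 0.002, -0.102] [-0.005, 0.662, 0.003] mm 56 deg 19.9
```

{"op": "move_arm", "data": {"increments": [[0,-0.01,0,-0.015,0,0.08,0],[0,-0.021,0,-0.03,0,0.162,0],[0,-0.032,0,-0.043,0,0.245,0],[0,-0.044,0,-0.056,0,0.329,0],[0,-0.057,0,-0.068,0,0.41,0],[0,-0.07,0,-0.08,0,0.495,0],[0,-0.084,0,-0.091,0,0.58,0],[0,-0.097,0,-0.102,0,0.662,0]]}}

```text
clock: 10.65
position: [0.5162, 0.3051, 0.1494]
tcp_rot: [-179.8, -8.5, 169.1]
wrist_force: [1.7, -0.8, -12.0]
gripper_width: 0.16
grasp_force: 30.8
```

{"op": "move_arm", "data": {"increments": [[0,0,0,0,0,0,0],[0,0,0,0,0,0,0],[0.3,0,0,0,0,0,0],[0.6,0,0,0,0,0,0],[1,0,0,0,0,0,0],[1,0,0,0,0,0,0],[1,0,0,0,0,0,0],[1,0,0,0,0,0,0]]}}

```text
clock: 11.45
position: [0.5162, 0.3072, 0.1521]
tcp_rot: [180.0, -8.3, 169.2]
wrist_force: [0.2, 0.3, 0.4]
gripper_width: 1.003
grasp_force: 0.0
```

Run:
```python
from h import *
inc([flip(tabpose(46,-8.5,b)) for b in (.0,.12)])
```

```text
t 11.45 pos [0.5162 0.3072 0.1521] rpy [179.98  -8.34 169.16] J [-12.  28. -27.  95.   7.  66.  39.] F [0.2 0.3 0.4] w 1.003 g 0.0
[-0.001, -0.003, 0.004] [-0.0, 0.005, 0.005] mm 2 deg 0.2
[-0.002, -0.003, -0.296] [-0.0, 0.005, 0.005] mm 119 deg 0.2
```

{"op": "move_arm", "data": {"increments": [[1,0,0,-0.05,0,0,0],[1,0,0,-0.1,0,0,0],[1,0,0,-0.16,0,0,0],[1,0,0,-0.22,0,0,0],[1,0,0,-0.28,0,0,0],[1,0,0,-0.3,0,0,0],[1,0,0,-0.3,0,0,0],[1,0,0,-0.3,0,0,0]]}}

```text
clock: 12.25
position: [0.5327, 0.3033, 0.2694]
tcp_rot: [-179.9, -8.4, 169.1]
wrist_force: [-0.1, 0.4, -0.4]
gripper_width: 1.003
grasp_force: 0.0
```

```bash
cat >> h.py <<'E'
NO=np.array([.5366,-.0795,.052]); NY=11.0
def noz(back,z=None):
    Rt=rot([180,0,NY]); return flip((NO+Rt[:,2]*(.011-back),Rt))
def hold(d,focus=np.array([.560,-.266,.200]),h=1.4,L=.065,ax=30.):
    """mouth d metres short of focus along line"""
    a=rot([0,-ax,h])[:,0]; Rt=rot([180,-ax,h]); return flip((focus-(L+d)*a+Rt[:,2]*.011,Rt))
E
python3 - <<'E'
from workcell import *
from h import *
inc([noz(.2),noz(.1),noz(0)])
S,T=capture("scene"),capture("top")
p=[]
for c,hint in ((S,"S"),(T,"T")):
    b=blobs(tool_mask(c,(5,170,90),(14,255,255)),15); print(hint,b)
for th in (36,40,45,50,54):
    t=np.radians(th); u=-np.cos(t)*HX+np.array([0,0,np.sin(t)]); print(th,[proj(c,H+r*u).round(0).tolist() for c in (S,T) for r in (.181,.13)])
E
```

```text
t 12.25 pos [0.5327 0.3033 0.2694] rpy [-179.93   -8.44  169.15] J [-11.  24. -28.  85.   5.  79.  41.] F [-0.1  0.4 -0.4] w 1.003 g 0.0
[-0.198, -0.938, 0.044] [0.051, -0.278, -0.727] mm 384 deg 23.4
[-0.235, -0.938, 0.291] [0.051, -0.278, -0.727] mm 404 deg 23.4
[-0.272, -0.937, 0.538] [0.051, -0.278, -0.727] mm 446 deg 23.4
S [(np.int32(96), [477.1, 203.1], [474, 193, 7, 21])]
T []
36 [[471.0, 192.0], [475.0, 213.0], [193.0, 232.0], [198.0, 219.0]]
40 [[473.0, 192.0], [476.0, 213.0], [193.0, 229.0], [198.0, 217.0]]
45 [[476.0, 192.0], [478.0, 213.0], [193.0, 225.0], [198.0, 214.0]]
50 [[479.0, 193.0], [481.0, 214.0], [193.0, 220.0], [198.0, 211.0]]
54 [[481.0, 194.0], [482.0, 215.0], [193.0, 217.0], [198.0, 208.0]]
```

The tab centroid at (477,203) in the scene view fits 45°. Next, the nozzle.

{"op": "move_arm", "data": {"increments": [[1,-0.02,-0.12,0,0,-0.04,-0.09],[1,-0.05,-0.24,0,0.01,-0.07,-0.18],[1,-0.07,-0.36,0,0.02,-0.1,-0.27],[0.8,-0.1,-0.48,0,0.03,-0.14,-0.36],[0.65,-0.12,-0.6,0.01,0.03,-0.18,-0.45],[0.65,-0.15,-0.71,0.02,0.04,-0.21,-0.55],[0.65,-0.17,-0.82,0.03,0.05,-0.25,-0.64],[0.65,-0.2,-0.93,0.04,0.05,-0.28,-0.73]]}}

```text
clock: 13.15
position: [0.5374, -0.0775, 0.2421]
tcp_rot: [179.9, 0.1, -168.8]
wrist_force: [0.6, -0.1, -0.2]
gripper_width: 0.651
grasp_force: 0.0
```

Run:
```python
from workcell import *
from h import *
inc([noz(.08),noz(0)])
o=observe(); c=capture("wrist"); M=np.array(c['mount']); Rw=rot(o['tcp_rot'])
c['eye']=Rw@M[:3,3]+o['position']; Rc=Rw@M[:3,:3]; c['attitude']=R.from_matrix(Rc).as_euler('xyz',degrees=True)
a=rot([0,0,NY])[:,0]
print("brass",blobs(tool_mask(c,(12,100,60),(25,255,255)),60)); print("exp mouth",proj(c,NO+.0575*a),"origin",proj(c,NO),"stub",proj(c,NO-.08*a))
cv2.imwrite("pics/w3.png",c['color'][:,:,::-1])
```

```text
t 13.15 pos [ 0.5374 -0.0775  0.2421] rpy [ 1.7991e+02  1.0000e-01 -1.6877e+02] J [ 21.  13. -21. 102.   5.  66. 101.] F [ 0.6 -0.1 -0.2] w 0.651 g 0.0
[0.004, -0.005, 0.303] [0.003, 0.003, 0.008] mm 121 deg 0.3
[0.004, -0.005, 0.503] [0.003, 0.003, 0.008] mm 201 deg 0.3
brass [(np.int32(358), [634.0, 55.8], [627, 37, 13, 36]), (np.int32(604), [310.3, 270.0], [292, 260, 37, 20])]
exp mouth [311.50613269 266.04852056] origin [311.64619316 202.23518791] stub [311.86955041 100.47077526]
```

View pics/w3.png

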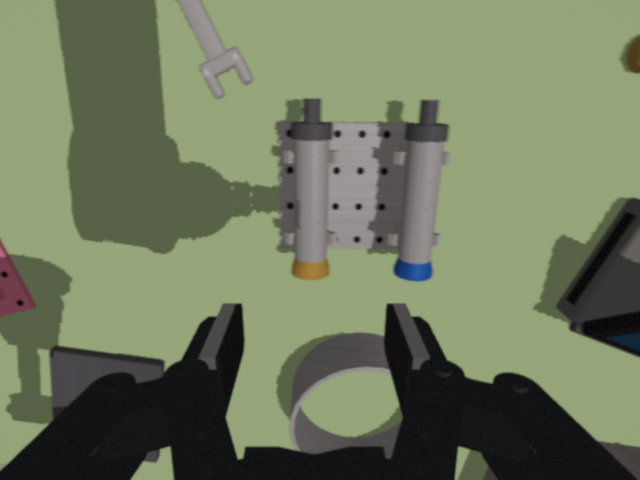

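The brass nozzle lies at (311,190) with its mouth at (310,270), within a few pixels of the prediction. The blue spare at (420,190) is clear of the fingers. I'll descend onto the brass one.

{"op": "move_arm", "data": {"increments": [[0.65,0,0,0.1,0,0,0],[0.65,0.004,-0.005,0.2,0,0,0],[0.65,0.004,-0.005,0.3,0,0,0],[0.65,0.004,-0.005,0.36,0,0,0],[0.65,0.004,-0.005,0.42,0,0,0],[0.65,0.004,-0.005,0.47,0,0,0],[0.65,0.004,-0.005,0.503,0,0,0],[0.65,0.004,-0.005,0.503,0,0,0]], "newtons": 60}}

```text
clock: 14.0
position: [0.536, -0.0777, 0.0397]
tcp_rot: [179.8, -0.1, -168.9]
wrist_force: [0.4, -0.1, 1.3]
gripper_width: 0.654
grasp_force: 0.0
```

{"op": "move_arm", "data": {"increments": [[0,0,0,0,0,0,0],[0,0,0,0,0,0,0],[0,0,0,0,0,0,0],[0,0,0,0,0,0,0],[0,0,0,0,0,0,0],[0,0,0,0,0,0,0],[0,0,0,0,0,0,0],[0,0,0,0,0,0,0]]}}

```text
clock: 14.8
position: [0.539, -0.0784, 0.0431]
tcp_rot: [180.0, 0.3, -169.0]
wrist_force: [-1.2, -0.9, 6.3]
gripper_width: 0.304
grasp_force: 59.4
```

{"op": "move_arm", "data": {"increments": [[0,0,0,-0.03,0,0,0],[0,0,0,-0.07,0,0,0],[0,0,0,-0.11,0,0,0],[0,0,0,-0.16,0,0,0],[0,0,0,-0.21,0,0,0],[0,0,0,-0.25,0,0,0],[0,0,0,-0.25,0,0,0],[0,0,0,-0.25,0,0,0]]}}

```text
clock: 15.6
position: [0.5372, -0.0782, 0.1417]
tcp_rot: [179.9, 0.1, -168.9]
wrist_force: [-0.7, -0.3, -2.6]
gripper_width: 0.308
grasp_force: 59.2
```

Run:
```python
from h import *
inc([hold(.06),hold(0)])
```

```text
t 15.6 pos [ 0.5372 -0.0782  0.1417] rpy [ 1.7992e+02  1.3000e-01 -1.6892e+02] J [ 21.  18. -20. 109.   8.  54.  98.] F [-0.7 -0.3 -2.6] w 0.308 g 59.2
[0.288, -0.429, 0.033] [0.087, -0.993, 0.314] mm 207 deg 31.4
[0.159, -0.45, -0.042] [0.087, -0.993, 0.314] mm 192 deg 31.4
```

{"op": "move_arm", "data": {"increments": [[0,0.06,-0.04,0,0,-0.06,0.03],[0,0.12,-0.08,0,0.01,-0.18,0.06],[0,0.18,-0.13,0,0.02,-0.32,0.1],[0,0.24,-0.2,0.01,0.04,-0.46,0.15],[0,0.28,-0.27,0.01,0.05,-0.6,0.2],[0,0.29,-0.34,0.02,0.06,-0.74,0.25],[0,0.29,-0.4,0.03,0.08,-0.88,0.29],[0,0.29,-0.43,0.033,0.09,-0.99,0.31]]}}

```text
clock: 16.4
position: [0.4551, -0.2711, 0.1265]
tcp_rot: [-179.9, 29.9, -178.7]
wrist_force: [0.6, 1.6, -2.3]
gripper_width: 0.305
grasp_force: 59.3
```

Run:
```python
from h import *
inc([hold(.06),hold(.03),hold(0)])
```

```text
t 16.4 pos [ 0.4551 -0.2711  0.1265] rpy [-179.91   29.92 -178.69] J [ 57.  10. -22. 129. -40.  22. 163.] F [ 0.6  1.6 -2.3] w 0.305 g 59.3
[-0.007, 0.006, -0.0] [-0.005, -0.003, -0.003] mm 4 deg 0.2
[-0.082, 0.006, -0.0] [-0.005, -0.003, -0.003] mm 33 deg 0.2
[-0.157, 0.006, -0.001] [-0.005, -0.003, -0.003] mm 63 deg 0.2
```

{"op": "move_arm", "data": {"increments": [[0,-0.02,0.006,0,0,0,0],[0,-0.04,0.006,0,0,0,0],[0,-0.06,0.006,0,0,0,0],[0,-0.08,0.006,0,0,0,0],[0,-0.1,0.006,0,0,0,0],[0,-0.11,0.006,0,0,0,0],[0,-0.11,0.006,0,0,0,0],[0,-0.11,0.006,0,0,0,0]]}}

```text
clock: 17.2
position: [0.4943, -0.2654, 0.1492]
tcp_rot: [-179.9, 29.8, -178.5]
wrist_force: [-0.4, -0.4, -2.1]
gripper_width: 0.308
grasp_force: 59.3
```

Run:
```python
from workcell import *
from h import *
np.set_printoptions(precision=4,suppress=True)
inc([hold(.0)])
S,T=capture("scene"),capture("top")
o=observe(); Rw=rot(o['tcp_rot']); g=o['position']-.011*Rw[:,2]; print("nozzle orig",g,"mouth exp",g-.065*Rw[:,0])
m=g-.0575*Rw[:,0]; print("mouth mid proj",proj(S,m),proj(T,m))
for c,b in((S,(230,240,380,400)),(T,(360,120,440,240))): print(blobs(tool_mask(c,(12,100,40),(27,255,255),b),6))
a=S['color'][250:430,200:380,::-1]; b=T['color'][80:260,330:510,::-1]
cv2.imwrite("pics/v4.png",cv2.resize(np.hstack([a,b]),None,fx=2.2,fy=2.2,interpolation=cv2.INTER_CUBIC))
```

```text
t 17.2 pos [ 0.4943 -0.2654  0.1492] rpy [-179.93   29.85 -178.45] J [ 52.  10. -20. 125. -33.  24. 152.] F [-0.4 -0.4 -2.1] w 0.308 g 59.3
[-0.043, -0.006, -0.0] [0.0, -0.005, 0.004] mm 17 deg 0.2
nozzle orig [ 0.4888 -0.2658  0.159 ] mouth exp [ 0.5452 -0.2643  0.1913]
mouth mid proj [251.4381 291.3866] [396.5032 212.4025]
[(np.int32(147), [250.5, 291.9], [244, 285, 15, 16])]
[(np.int32(76), [396.5, 213.5], [391, 209, 12, 9]), (np.int32(134), [435.1, 232.2], [428, 223, 12, 17])]
```

View pics/v4.png

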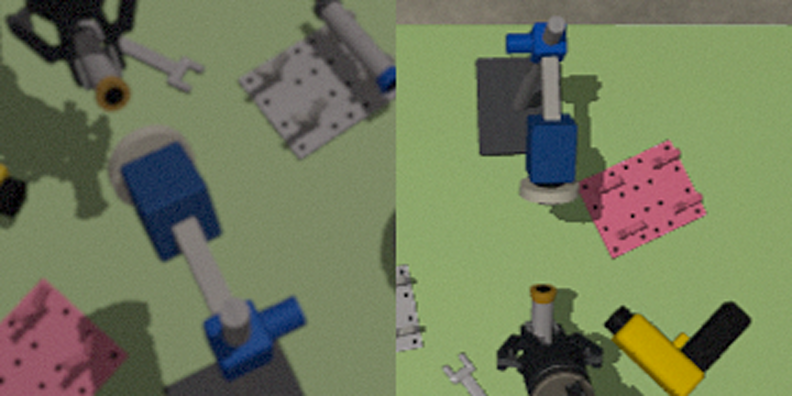

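Both views put the brass mouth within a pixel of the prediction: scene (251,292) and top (397,213). It faces the ring lamp and is in line with it. I'll advance the last 17 mm.

{"op": "move_arm", "data": {"increments": [[0,-0.01,-0.003,0,0,0,0],[0,-0.02,-0.004,0,0,0,0],[0,-0.03,-0.004,0,0,0,0],[0,-0.043,-0.004,0,0,0,0],[0,-0.043,-0.004,0,0,0,0],[0,-0.043,-0.004,0,0,0,0],[0,-0.043,-0.004,0,0,0,0],[0,-0.043,-0.004,0,0,0,0]]}}

```text
clock: 18.1
position: [0.5097, -0.267, 0.1585]
tcp_rot: [-179.9, 29.9, -178.4]
wrist_force: [0.7, 0.9, -2.4]
gripper_width: 0.306
grasp_force: 59.3
```

{"op": "move_arm", "data": {"increments": [[0,0,0,0,0,0,0],[0,0,0,0,0,0,0],[0,0,0,0,0,0,0],[0,0,0,0,0,0,0],[0,0,0,0,0,0,0],[0,0,0,0,0,0,0],[0,0,0,0,0,0,0],[0,0,0,0,0,0,0]]}}

```text
clock: 18.9
position: [0.51, -0.2671, 0.1587]
tcp_rot: [-179.9, 29.9, -178.4]
wrist_force: [-0.4, 1.6, -1.4]
gripper_width: 0.307
grasp_force: 59.3
```

Run:
```python
from workcell import *
from h import *
np.set_printoptions(precision=4,suppress=True)
inc([hold(.0)])
S,T=capture("scene"),capture("top")
p=[blobs(tool_mask(c,(12,100,40),(27,255,255),b),30)[0][1] for c,b in((S,(230,240,380,400)),(T,(360,120,420,240)))]
print("mouth mid",tri(S,p[0],T,p[1]),"want ~",[.560-.0065,-.266,.196])
print("tab",blobs(tool_mask(S,(5,170,90),(14,255,255)),15),"max dq",abs(observe()['dq']).max())
```

```text
t 18.9 pos [ 0.51   -0.2671  0.1587] rpy [-179.86   29.93 -178.43] J [ 50.  11. -19. 123. -31.  25. 149.] F [-0.4  1.6 -1.4] w 0.307 g 59.3
[0.003, -0.0, 0.001] [-0.002, -0.002, 0.005] mm 1 deg 0.2
mouth mid (array([ 0.5523, -0.2669,  0.1918]), np.float64(0.0014089646409020595)) want ~ [0.5535000000000001, -0.266, 0.196]
tab [(np.int32(100), [477.1, 202.9], [474, 193, 7, 21])] max dq 0.09006369478689602
```

The mouth is within about 5 mm of its target, the screen is still at 45°, and the arm is still. Handing in.

```bash
python3 -c "
from workcell import *
print(hand_in())"
```

```text
the job is handed in; nothing more can be done
None
```

I handed the job in at about 19 s. The screen stands at about 45° and is released, and the brass mouth is held facing the lens, within about 5 mm of the 100 mm point by my measurement. The hand-in gave no verdict.

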